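Switch the bench isolator off and swing out its lockout hasp

ROBOT

A 7-joint arm with a two-finger parallel gripper is mounted at the origin on a cart in front of the work surface, level with it; the furniture and walls round the work are solid. World frame = base frame: x ahead of the robot, y to its left, z up, the work surface at z = 0. Lengths are in m, angles in rad, forces in N, time in s.
With the tool pointing down it reaches from about 0.35 to 0.9 m from the base axis. Payload 8.1 kg.
Tool frame: the origin (TCP) lies at the very end of the fingers, on their centre line; the grasp point (between the pads) lies ctrl.grip_depth behind it (ctrl.grip_depth is the distance from the TCP to the grasp point, in m); z points along the fingers, y is the direction in which the jaws open and shut (so a half turn about z gives the same grasp; the last joint's range is limited). The gripper opens to 85 mm and grips with 20 to 120 N. Pads are 22 mm wide; open, the fingers measure 114 mm over their backs; the gripper's body (76 mm by 85 mm) begins 54 mm behind the grasp point. The pads swing forward as they close: fully open they stand 13 mm farther back than shut.
Start: joints at [1.023, 0.434, 0.025, 1.573, -0.012, 1.134, -0.075], TCP at [0.269, -0.564, 0.231] pointing down, gripper open.
Joint ranges: [-2.62, 2.62], [-0.44, 2.09], [-1.27, 1.32], [0.08, 2.57], [-1.32, 4.46], [0.12, 2], [-2.74, 2.74]. Speed limits (rad/s): [2.22, 2.22, 3.01, 3.01, 3.14, 3.14, 3.14].

INTERFACE

Orientations are given as a unit quaternion [x, y, z, w].
In Python, from cell import ctrl gives the robot as it stands. Calls block until the motion is done:
- ctrl.move_ptp(position, orientation): joint-space move of the TCP to a pose.
- ctrl.servo_line(position, attitude=None, vel=0.15, guard=None): straight line of the TCP; attitude=None keeps the orientation; vel is the mean speed in m/s. With guard (N) it stops when the force on the tool has changed by that much, and returns True; else False.
- ctrl.goto_joints(angles): joint-space move.
- ctrl.move_gripper(opening, newtons=None): finger opening in m; newtons is the grip in N (None keeps the last); returns when the fingers have stopped.
- ctrl.sleep(seconds).
- ctrl.inverse_kinematics(position, orientation): joint angles nearest the present ones, or None.
- ctrl.observe(): the state.
- ctrl.camera(name): name is "scene" or "side" or "wrist"; returns a dict with "color" (384x512x3 uint8, red, green, blue), "intrinsics" (3x3 intrinsics, pixels), "R" (3x3) and "t" (3): a world point X has camera coordinates R X + t; the wrist camera has in their place "hand_eye" (4x4, takes a point from camera to tool coordinates, whose origin is the TCP and whose axes are the flange's). Camera axes: x right, y down, z forward; pixel columns grow to the right and rows downward; lengths in m; the calibration is good to about 2 mm. A picture is of the moment at which its call begins: read the wrist's pose just before it. There is no depth.
A pose or a line that the arm cannot do raises ctrl.PlanningError and nothing moves.
- ctrl.close_job(): hands the job in, once; it reports no verdict.
Trained networks look in a picture, given as the dict that the camera call returned (one of the last four; its "shot" number tells which), for a name from the list of things; names that differ only in an ending like _2 or _b are one class to them, and where a whole thing is asked for, a point or a joint stands for the part that bears it (a point fixed in the world has none). Each returns a list of dicts, best first, with "p" (0 to 1); they miss things now and then, are a little off and sometimes report something else, mostly with a low value. They report only what shows in the picture. A call takes as long as a camera call.
- ctrl.recognise(target, picture): "centre" ([column, row] in pixels, amid what is visible of it).
The state is a dict: "clock": time; "joint_positions": joint angles; "qd": joint speeds; "joint_torque": joint torques, N m; "tool_pos": TCP position; "ee_rot": TCP orientation; "force": force on the tool from outside, world axes, zero at the start; "moment": the same for the moment, N m; "finger_gap": finger opening in m.
Only numpy, scipy, OpenCV 4.12 (cv2) and the standard library are available. Lean on these libraries where they do the work, as an engineer would, in place of code of your own. Each camera call takes 0.05 s, during which the arm holds its last target.

TASK

Before anyone works on the open chassis, make the bench supply safe: turn the isolator's black handle a quarter turn anticlockwise, fully to off, and only then swing the steel lockout hasp fully out over the side of the box, ready for a padlock. Leave both there, and do not push about the marker pen, the sanding block and the cutters lying round the box.

Things in the scene. Friction and masses are not known exactly. Their poses are not given: they have to be found in the camera images.
- isolator: (All lengths in these notes are in mm.) Grey isolator box, fixed to the bench: 156 (x) x 216 (y) x 60 high, flat lid at 60 above the bench. Origin: centre of its underside; z up; its front (-x) faces the robot, its y points left. The handle's vertical axis is at x -20, y +15 and the hasp's vertical pivot at x -20, y -73 in this frame.
- handle (a joint): Turn of the isolator's black handle about its vertical axis, rad: 0 = on (long end points along the box's +x, to a short black tick on the lid), 1.571 = off, at its stop (long end points along the box's +y, left, to a black dot). It grows anticlockwise seen from above. It starts at 0 to 0.2, is stiff (0.2 N m friction) and stays where it is left. There is no interlock with the hasp.
- handle_axis (a point): Point on the handle's axis at half the height of its bar, 92 above the bench. Its x axis points along the bar to the long end, z up. The bar is 18 wide, 30 tall (77 to 107 above the bench; free space below it down to the lid except for the hub of radius 26) and 120 long: 75 to its long end, 45 to its short end.
- handle_end (a point): Middle of the bar's long end, 55 from the axis, 92 above the bench, where it can be pinched across its 18 mm width or pushed; same axes as handle_axis.
- hasp (a joint): Swing of the flat steel lockout hasp about its vertical pivot, rad: 0 = stowed (arm along the box's +x, on the lid near its right edge), 1.571 = fully out, at its stop (arm along the box's -y, reaching 70 past the right side of the lid, its padlock hole in the open, and the upright lip on its heel beside the handle's short end). It grows clockwise seen from above. It starts at 0 to 0.15, turns easily (0.08 N m friction) and stays where it is left.
- hasp_pivot (a point): On the hasp's pivot, 70 above the bench. Its x axis points along the arm, z up. The arm is 22 wide and 105 long, its upper face 67 above the bench; behind the pivot a 50 long heel ends in a lip up to 96 above the bench.
- hasp_stud (a point): Middle of the black upright thumb stud on the hasp's arm, 62 from the pivot, 83 above the bench. The stud is a round post of diameter 14, from 67 to 98 above the bench, to be pinched or pushed sideways.
- marker_pen: White and red marker pen, 135 long, 17 thick, lying loose in front of the box; origin at the centre of its underside.
- sanding_block: Brown sanding block, 45 x 70 x 28, lying loose to the left of the box; origin at the centre of its underside.
- cutters_yellow: Side cutters with yellow handles, 57 x 124 x 10, lying loose behind the box; origin at the centre of the underside.

How it is judged:
By the outcome, as a careful person would: the job done as asked, in the order asked, and still so for the second after the job is handed in, with the robot touching nothing.
It also fails if it takes over 53 s, if anything falls off the work surface, if the arm or the gripper's body presses on something with over 40 N, if the wrist force passes 120 N, or if a joint passes its speed limit or range.

## Working session

There is one attempt and no reset: what is moved stays moved. The work goes in short steps, each a Python script; the robot and the scene stay as the last script left them, time stands still between calls to the robot, and variables do not carry over. Pictures are saved under pics/ and viewed, and the job is handed in when it is done.

```bash
mkdir -p pics; ls
cat > h.py <<'E'
from cell import ctrl
import cv2, numpy as np
def snap(n,tag):
    p=ctrl.camera(n); cv2.imwrite(f"pics/{tag}.png",p["color"][:,:,::-1]); return p
E
python3 - <<'E'
from h import *
s=ctrl.observe(); print(s["clock"],s["tool_pos"],s["ee_rot"],ctrl.grip_depth)
for n in ("scene","side"):
    p=snap(n,n+"0"); print(n,p["intrinsics"],p["R"],p["t"])
    for t in ("isolator","handle","handle_axis","handle_end","hasp","hasp_pivot","hasp_stud","marker_pen","sanding_block","cutters_yellow"):
        try: print(t,[(np.round(d["centre"]),round(d["p"],2)) for d in ctrl.recognise(t,p)[:2]])
        except Exception as e: print(t,e)
print(ctrl.observe()["clock"])
E
```

```text
pics
0.0 [ 0.2686556  -0.56374558  0.23051556] [ 9.75379179e-01  2.20533040e-01 -2.39171978e-04 -7.60503988e-04] 0.0187
scene [[360.6623752    0.         256.28675167]
 [  0.         360.6623752  194.2865525 ]
 [  0.           0.           1.        ]] [[-5.94077547e-01 -8.04407726e-01 -2.80427048e-04]
 [-5.48853014e-01  4.05598073e-01 -7.30924464e-01]
 [ 5.88075026e-01 -4.34071899e-01 -6.82458313e-01]] [0.49378919 0.33344379 0.65113035]
isolator [(array([288., 202.]), 0.75), (array([248., 180.]), 0.36)]
handle [(array([290., 187.]), 0.97)]
handle_axis [(array([293., 191.]), 0.62)]
handle_end [(array([289., 191.]), 0.65)]
hasp [(array([303., 178.]), 0.64)]
hasp_pivot [(array([308., 173.]), 0.61)]
hasp_stud [(array([307., 176.]), 0.8)]
marker_pen [(array([328., 225.]), 0.55)]
sanding_block [(array([251., 239.]), 0.75)]
cutters_yellow [(array([247., 180.]), 0.74)]
side [[457.22000694   0.         267.97795431]
 [  0.         457.22000694 191.17855905]
 [  0.           0.           1.        ]] [[-0.96627913 -0.25742595 -0.00604376]
 [-0.15636681  0.60526622 -0.78051408]
 [ 0.20458266 -0.75324942 -0.62510899]] [0.59929251 0.06609233 0.89070395]
isolator [(array([272., 189.]), 0.59)]
handle [(array([278., 168.]), 0.9)]
handle_axis [(array([278., 167.]), 0.95)]
handle_end [(array([278., 166.]), 0.79)]
hasp [(array([267., 149.]), 0.92)]
hasp_pivot [(array([268., 150.]), 0.61), (array([270., 251.]), 0.5)]
hasp_stud [(array([265., 151.]), 0.72)]
marker_pen [(array([328., 190.]), 0.64)]
sanding_block [(array([268., 250.]), 0.6)]
cutters_yellow [(array([205., 195.]), 0.74)]
1.1
```

Run:
```python
import cv2
a=cv2.imread("pics/scene0.png")[120:290,170:390]; cv2.imwrite("pics/scene0z.png",cv2.resize(a,None,fx=3.5,fy=3.5,interpolation=cv2.INTER_CUBIC))
a=cv2.imread("pics/side0.png")[110:290,170:390]; cv2.imwrite("pics/side0z.png",cv2.resize(a,None,fx=3.3,fy=3.3,interpolation=cv2.INTER_CUBIC))
```

```text
(no output)
```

View pics/scene0z.png

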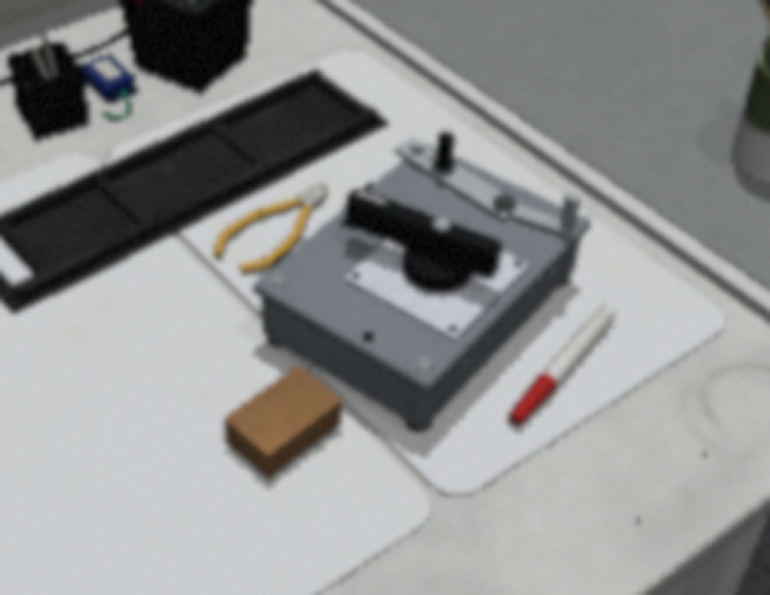

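View pics/side0z.png

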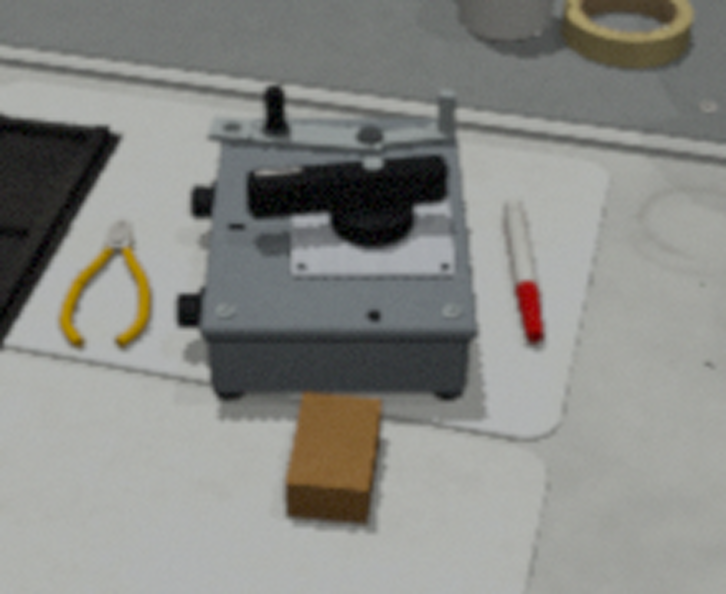

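```bash
cat > fit.py <<'E'
import numpy as np, cv2
from scipy.optimize import least_squares
K={};R={};T={}
K["sc"]=(360.6623752,256.28675167,194.2865525);K["si"]=(457.22000694,267.97795431,191.17855905)
R["sc"]=np.array([[-5.94077547e-01,-8.04407726e-01,-2.80427048e-04],[-5.48853014e-01,4.05598073e-01,-7.30924464e-01],[5.88075026e-01,-4.34071899e-01,-6.82458313e-01]]);T["sc"]=np.array([0.49378919,0.33344379,0.65113035])
R["si"]=np.array([[-0.96627913,-0.25742595,-0.00604376],[-0.15636681,0.60526622,-0.78051408],[0.20458266,-0.75324942,-0.62510899]]);T["si"]=np.array([0.59929251,0.06609233,0.89070395])
def proj(c,X):
    q=np.atleast_2d(X)@R[c].T+T[c]; f,cx,cy=K[c]; return np.c_[f*q[:,0]/q[:,2]+cx,f*q[:,1]/q[:,2]+cy]
def w(p,X):
    X=np.atleast_2d(X); c,s=np.cos(p[2]),np.sin(p[2])
    return np.c_[p[0]+c*X[:,0]-s*X[:,1],p[1]+s*X[:,0]+c*X[:,1],X[:,2]]
def hand(p,th,L): return w(p,[[-.02+np.cos(th)*a-np.sin(th)*b,.015+np.sin(th)*a+np.cos(th)*b,z] for a,b,z in L])
def hasp(p,th,L): return w(p,[[-.02+np.cos(th)*a+np.sin(th)*b,-.073-np.sin(th)*a+np.cos(th)*b,z] for a,b,z in L])
un={"sc":lambda u:np.array(u)/3.5+[170,120],"si":lambda u:np.array(u)/3.3+[170,110]}
E
cat > run.py <<'E'
from fit import *
C=[[-.078,.108,.06],[.078,.108,.06],[-.078,-.108,.06],[.078,-.108,.06],[-.02,-.073,.067]]
obs={"sc":[(430,388),(258,285),(590,225),(400,140),(505,203)],"si":[(475,333),(200,330),(462,135),(220,120),(370,133)]}
f=lambda p:np.concatenate([(proj(c,w(p,C))-un[c](obs[c])).ravel() for c in obs])
r=least_squares(f,[.6,-.3,0],loss="soft_l1"); p=r.x; print(p,np.round(f(p).reshape(2,-1,2),1).tolist())
tips={"sc":(445,138),"si":(274,92)}
g=lambda t:np.concatenate([(proj(c,hasp(p,t[0],[(.062,0,.098)]))-un[c](tips[c])).ravel() for c in tips])
h=least_squares(g,[.05]); print("hasp",h.x,g(h.x))
# handle: white stripe near long end: end-top centre approx
he={"sc":[(348,193),(500,241)],"si":[(249,172),(445,158)]}
best=None
for c in ("sc","si"):
  for th in (0,.05,.1,.15,.2):
    print(c,th,np.round((proj(c,hand(p,th,[(.075,.009,.107),(.075,-.009,.107),(.075,.009,.077),(-.045,.009,.107),(-.045,-.009,.107)]))-(un[c]((0,0))))*(3.5 if c=="sc" else 3.3)).tolist())
np.save("p.npy",p)
def over(th,ph):
  for c,n in (("sc","scene0"),("si","side0")):
    im=cv2.imread(f"pics/{n}.png"); k=4; im=cv2.resize(im,None,fx=k,fy=k,interpolation=cv2.INTER_CUBIC)
    def poly(X,col): cv2.polylines(im,[np.int32(proj(c,X)*k+k/2-.5)],True,col,1)
    q=[C[0],C[1],C[3],C[2]]
    poly(w(p,q),(0,0,255));
    for z in (.107,.077): poly(hand(p,th,[(.075,.009,z),(.075,-.009,z),(-.045,-.009,z),(-.045,.009,z)]),(0,255,0))
    poly(hasp(p,ph,[(.089,.011,.067),(.089,-.011,.067),(-.05,-.011,.067),(-.05,.011,.067)]),(255,0,255))
    poly(hasp(p,ph,[(.062,0,.067),(.062,0,.098)]),(255,255,0))
    cv2.imwrite(f"pics/{n}ov.png",im[120*k:260*k,210*k:370*k])
import sys
over(float(sys.argv[1]),h.x[0])
E
python3 run.py 0.1
```

```text
[0.59065779 0.06758909 0.25256164] [[[-1.4, -0.3], [-3.5, -0.6], [-0.2, -1.7], [5.8, -0.2], [-1.4, 0.3]], [[2.0, -0.5], [0.3, 0.4], [-1.3, -5.0], [1.2, -0.4], [0.5, 1.8]]]
hasp [0.12996752] [-0.81818177 -0.83547399  0.57041856 -0.11844855]
sc 0 [[345.0, 187.0], [360.0, 175.0], [344.0, 218.0], [485.0, 259.0], [500.0, 245.0]]
sc 0.05 [[342.0, 190.0], [356.0, 177.0], [341.0, 221.0], [488.0, 257.0], [501.0, 243.0]]
sc 0.1 [[340.0, 193.0], [353.0, 180.0], [339.0, 224.0], [490.0, 256.0], [502.0, 241.0]]
sc 0.15 [[338.0, 196.0], [350.0, 182.0], [337.0, 227.0], [492.0, 254.0], [503.0, 239.0]]
sc 0.2 [[336.0, 199.0], [347.0, 185.0], [335.0, 231.0], [494.0, 252.0], [503.0, 236.0]]
si 0 [[246.0, 175.0], [248.0, 157.0], [248.0, 216.0], [453.0, 175.0], [451.0, 157.0]]
si 0.05 [[247.0, 179.0], [247.0, 161.0], [249.0, 220.0], [454.0, 173.0], [450.0, 155.0]]
si 0.1 [[248.0, 182.0], [246.0, 165.0], [250.0, 224.0], [454.0, 170.0], [449.0, 153.0]]
si 0.15 [[249.0, 186.0], [246.0, 168.0], [251.0, 228.0], [454.0, 168.0], [448.0, 151.0]]
si 0.2 [[251.0, 190.0], [246.0, 172.0], [253.0, 232.0], [454.0, 166.0], [446.0, 149.0]]
```

View pics/scene0ov.png

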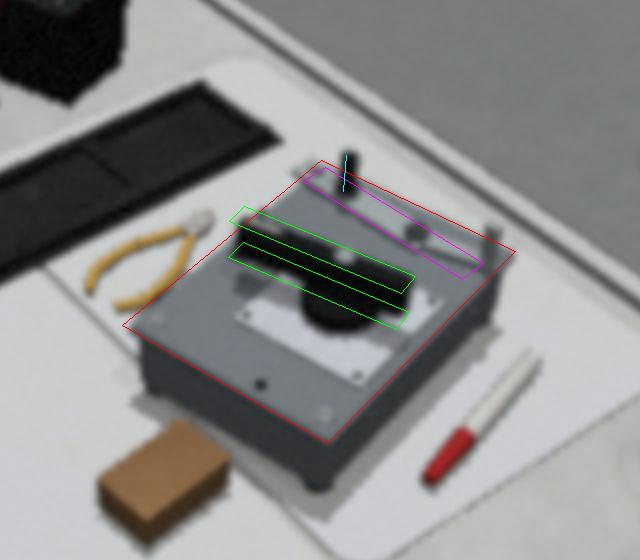

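View pics/side0ov.png

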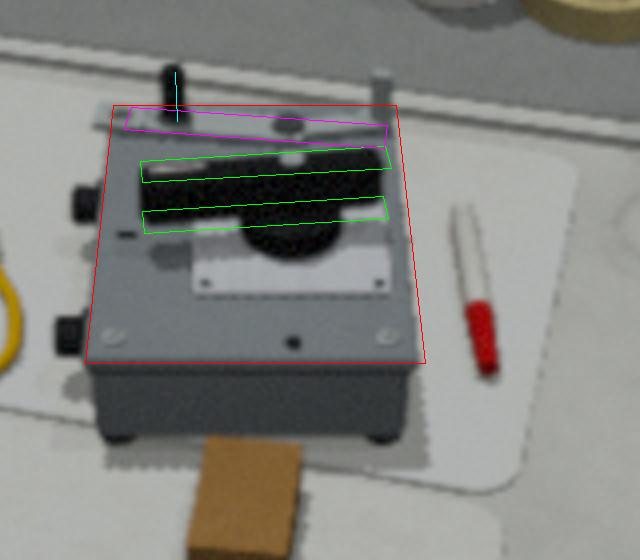

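```bash
cat > run2.py <<'E'
from fit import *
O={"sc":dict(nl=(330,437),pl=(128,325),nr=(512,250),dot=(262,384),tick=(263,215),boss=(345,256),piv=(416,232),st=(350,155),sb=(348,193),lip=(493,228)),
"si":dict(nl=(415,362),pl=(86,360),dot=(293,341),tick=(127,235),boss=(292,158),piv=(289,124),st=(173,67),sb=(175,121),lip=(382,70))}
def model(q):
    p=q[:3];th,ph,d,t=q[3:]
    return dict(nl=w(p,[-.078,.108,.06]),pl=w(p,[.078,.108,.06]),nr=w(p,[-.078,-.108,.06]),dot=w(p,[-.02,d,.06]),tick=w(p,[t,.015,.06]),
     boss=w(p,[-.02,.015,.109]),piv=w(p,[-.02,-.073,.068]),st=hasp(p,ph,[(.062,0,.098)]),sb=hasp(p,ph,[(.062,0,.067)]),lip=hasp(p,ph,[(-.048,0,.096)]),
     tip=hasp(p,ph,[(.105,0,.067)]))
def f(q):
    m=model(q);return np.concatenate([(proj(c,m[k])[0]-(np.array(O[c][k])-1.5)/4-[210,120]) for c in O for k in O[c]])
r=least_squares(f,[.59,.07,.25,.1,.1,.09,.06],loss="soft_l1");q=r.x;print(q)
e=f(q).reshape(-1,2);i=0
for c in O:
  for k in O[c]: print(c,k,np.round(e[i],1));i+=1
p=q[:3]; ph=q[4]
print("axis",w(p,[-.02,.015,.092]))
import sys; th=float(sys.argv[1])
for c,n in (("sc","scene0"),("si","side0")):
    im=cv2.imread(f"pics/{n}.png"); k=4; im=cv2.resize(im,None,fx=k,fy=k,interpolation=cv2.INTER_CUBIC)
    def poly(X,col): cv2.polylines(im,[np.int32(proj(c,X)*k+k/2-.5)],True,col,1)
    poly(w(p,[[-.078,.108,.06],[.078,.108,.06],[.078,-.108,.06],[-.078,-.108,.06]]),(0,0,255))
    for z in (.107,.077): poly(hand(p,th,[(.075,.009,z),(.075,-.009,z),(-.045,-.009,z),(-.045,.009,z)]),(0,255,0))
    poly(hasp(p,ph,[(.105,.011,.067),(.105,-.011,.067),(-.05,-.011,.067),(-.05,.011,.067)]),(255,0,255))
    poly(hasp(p,ph,[(.062,0,.067),(.062,0,.098)]),(255,255,0))
    cv2.imwrite(f"pics/{n}ov.png",im[120*k:260*k,210*k:370*k])
np.save("q.npy",q)
E
python3 run2.py .1
```

```text
[0.59276917 0.06310571 0.24673542 0.71677298 0.062139   0.09734272
 0.06243445]
sc nl [-0.2  0.3]
sc pl [-0.4 -1.4]
sc nr [ 1.5 -0.4]
sc dot [-0.3 -0.6]
sc tick [-6.5  9.8]
sc boss [ 0.1 -1.4]
sc piv [ 0.1 -0.6]
sc st [-0.9 -0.1]
sc sb [-1.2 -0.5]
sc lip [-2.6  0.3]
si nl [ 1.6 -1.2]
si pl [-0.8 -1.1]
si dot [0.5 0.1]
si tick [ 0.3 -0.2]
si boss [ 0.6 -1. ]
si piv [ 0.5 -0.1]
si st [0.3 1.2]
si sb [ 0.2 -0. ]
si lip [0.3 3.1]
axis [[0.56971128 0.07276664 0.092     ]]
```

View pics/scene0ov.png

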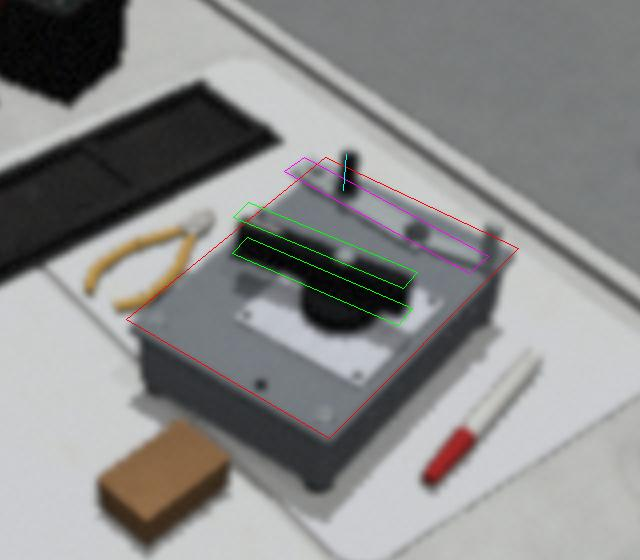

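View pics/side0ov.png

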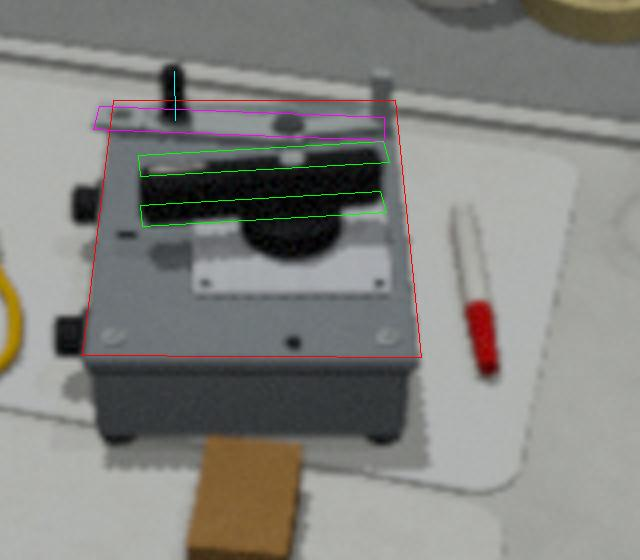

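```bash
sed -i 's/tick=(263,215),//' run2.py; python3 run2.py .12 | head -3
cat >> h.py <<'E'
from fit import w,hand,hasp
def quat(yaw): return [np.cos(yaw/2),np.sin(yaw/2),0,0]
def st(): 
    s=ctrl.observe(); print("t",round(s["clock"],2),"pos",np.round(s["tool_pos"],4),"F",np.round(s["force"],1),"gap",round(s["finger_gap"],4)); return s
E
python3 - <<'E'
from h import *
q=np.load("q.npy");p=q[:3]
a=w(p,[.0,-.02,.25])[0]
ctrl.move_gripper(0.0)
st()
ctrl.move_ptp(a.tolist()[:2]+[.27],quat(p[2]))
s=st(); print(s["ee_rot"],s["joint_positions"])
pc=snap("wrist","w1"); print(repr(pc["hand_eye"]),pc["intrinsics"])
np.savez("w1.npz",he=pc["hand_eye"],K=pc["intrinsics"],pos=s["tool_pos"],rot=s["ee_rot"])
cv2.imwrite("pics/w1z.png",cv2.resize(pc["color"][:,:,::-1],None,fx=1.5,fy=1.5))
# IK checks
for th in (.1,.8,1.57):
    X=hand(p,th,[(.055,-.02,.082)])[0]; print(ctrl.inverse_kinematics(X.tolist(),quat(p[2]+th+np.pi/2-np.pi)))
for ph in (.05,.8,1.57):
    X=hasp(p,ph,[(.062,.018,.076)])[0]; print(ctrl.inverse_kinematics(X.tolist(),quat(p[2]-ph+np.pi/2)))
E
```

```text
[0.59256443 0.06374889 0.24929876 0.0780224  0.07311351 0.0967765
 0.06304239]
sc nl [-0.2  0.4]
t 1.87 pos [ 0.2689 -0.5642  0.2313] F [-0.3 -0.3  0.5] gap 0.0001
t 4.33 pos [0.5976 0.0431 0.2699] F [-0.5 -0.6  0.5] gap -0.0
[ 9.92349296e-01  1.23461712e-01 -9.41889891e-05  2.67713218e-04] [ 0.09646892  0.39477556 -0.36554005  1.5586721   0.14770077  1.21566499
 -1.61810865]
array([[ 1.58073044e-03, -9.51814634e-01, -3.06669862e-01,
         7.85349426e-02],
       [ 9.99998601e-01,  1.33699820e-03,  1.00483882e-03,
        -8.94615520e-04],
       [-5.46403238e-04, -3.06671021e-01,  9.51815416e-01,
        -1.43505828e-01],
       [ 0.00000000e+00,  0.00000000e+00,  0.00000000e+00,
         1.00000000e+00]]) [[277.05792289   0.         265.24457728]
 [  0.         277.05792289 192.26682719]
 [  0.           0.           1.        ]]
[-0.5781882   0.65307095  0.58107757  1.74454618 -0.44775624  0.87947639
 -2.59257975]
[-0.12975839  0.5945527  -0.19910868  1.71830802  0.14887368  0.84348374
 -2.48706735]
[-0.07132318  0.56739487 -0.34910144  1.79724178  0.25390616  0.82103969
 -1.86649152]
[ 0.27710752  0.7086687  -0.61111229  1.63207288  0.47554305  0.95387757
 -0.30197667]
[ 0.23845794  0.67464415 -0.42979813  1.62756862  0.33507994  0.9132119
 -0.86569151]
[ 0.22022253  0.61723341 -0.29454798  1.70751787  0.22551845  0.85019887
 -1.49324325]
```

View pics/w1z.png

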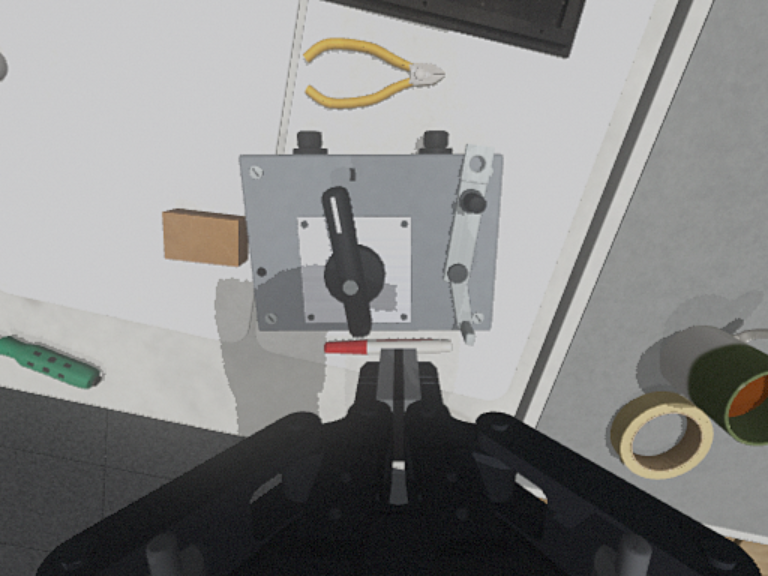

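```bash
cat > wf.py <<'E'
from fit import *
from scipy.spatial.transform import Rotation as Ro
d=np.load("w1.npz");Rt=Ro.from_quat(d["rot"]).as_matrix()
def pw(X):
    X=np.atleast_2d(X); t=(X-d["pos"])@Rt; c=(t-d["he"][:3,3])@d["he"][:3,:3]; u=c@d["K"].T; return u[:,:2]/u[:,2:]
O=dict(a=(240,156),b=(503,155),c=(491,330),e=(258,331),dot=(262,272),tick=(352,174),boss=(350,288),piv=(457,273),st=(474,200),le=(334,189),se=(359,333),hole=(477,163))
def f(q):
    p=q[:3];th,ph,dd,t=q[3:7]
    M=dict(a=w(p,[.078,.108,.06]),b=w(p,[.078,-.108,.06]),c=w(p,[-.078,-.108,.06]),e=w(p,[-.078,.108,.06]),dot=w(p,[-.02,dd,.06]),tick=w(p,[t,.015,.06]),
    boss=w(p,[-.02,.015,.109]),piv=w(p,[-.02,-.073,.068]),st=hasp(p,ph,[(.062,0,.098)]),le=hand(p,th,[(.074,0,.107)]),se=hand(p,th,[(-.044,0,.107)]),hole=hasp(p,ph,[(.09,0,.067)]))
    return np.concatenate([pw(M[k])[0]-(np.array(O[k])-.25)/1.5 for k in O])
r=least_squares(f,[.593,.064,.249,.12,.07,.09,.06],loss="soft_l1");print(r.x)
print({k:np.round(v,1).tolist() for k,v in zip(O,f(r.x).reshape(-1,2))})
np.save("qw.npy",r.x); print(np.load("q.npy"))
E
python3 wf.py
```

```text
[0.5935465  0.0654237  0.25692115 0.1163698  0.12668286 0.09790639
 0.06201499]
{'a': [-2.4, -1.0], 'b': [0.4, -1.8], 'c': [0.5, 0.0], 'e': [-0.1, 0.6], 'dot': [-0.0, -0.5], 'tick': [0.1, -0.0], 'boss': [-0.0, -0.4], 'piv': [0.1, -0.6], 'st': [1.4, 2.4], 'le': [-0.1, 0.2], 'se': [-0.0, 3.5], 'hole': [-1.1, 0.6]}
[0.59256443 0.06374889 0.24929876 0.0780224  0.07311351 0.0967765
 0.06304239]
```

Run:
```python
from h import *
p=np.load("qw.npy")[:3]
def pose(th,off=-.021,z=.083,r=.055): return hand(p,th,[(r,off,z)])[0].tolist(), quat(p[2]+th-np.pi/2)
X,Q=pose(-.08,-.028,.13)
j=ctrl.inverse_kinematics(X,Q); print(np.round(j,2))
ctrl.goto_joints(j); st()
X,Q=pose(-.08,-.028); print(ctrl.servo_line(X,vel=.1,guard=8)); s=st()
F0=s["force"]
for th in (.13,.35,.57,.79,1.01,1.23,1.42,1.52,1.64):
    X,Q=pose(th)
    g=ctrl.servo_line(X,Q,vel=.06,guard=12 if th>1.45 else 20); s=st()
    pos=s["tool_pos"]; ax=w(p,[-.02,.015,0])[0]; v=pos-ax; print(th,g,"r",np.hypot(v[0],v[1]))
    if g: break
snap("side","s2"); pc=snap("scene","s3")
```

```text
[-0.66  0.64  0.77  1.71 -0.52  1.   -2.67]
t 5.47 pos [0.6294 0.0568 0.13  ] F [0.5 0.4 0. ] gap -0.0002
False
t 6.08 pos [0.6296 0.0566 0.0831] F [ 0.2 -0.4  0.4] gap 0.0
t 6.55 pos [0.6296 0.076  0.0836] F [ 0.8  0.1 -1. ] gap -0.0
0.13 False r 0.05920799584362298
t 6.92 pos [0.6276 0.0885 0.0832] F [-0.6  0.4  0. ] gap -0.0005
0.35 False r 0.05882495328062113
t 7.28 pos [0.623 0.101 0.083] F [0.1 0.1 0.3] gap -0.0003
0.57 False r 0.058746515008294586
t 7.65 pos [0.6159 0.1119 0.0829] F [-0.2  0.   0.1] gap 0.0001
0.79 False r 0.05869925692367753
t 8.02 pos [0.6067 0.121  0.0829] F [0.1 0.2 0.3] gap -0.0003
1.01 False r 0.05871253649393869
t 8.38 pos [0.5958 0.1278 0.0829] F [ 0.8 -0.5 -0.2] gap 0.0002
1.23 False r 0.05869795894084943
t 8.72 pos [0.5854 0.1316 0.0829] F [ 0.2 -0.3  0.4] gap -0.0002
1.42 False r 0.05870686543121648
t 8.97 pos [0.5797 0.1329 0.083 ] F [ 0.6 -0.7 -0.1] gap -0.0001
1.52 False r 0.058753921547722174
t 9.18 pos [0.5763 0.1341 0.0836] F [2.8 0.4 1.6] gap 0.0
1.64 True r 0.05954083809840775
```

Run:
```python
import cv2
a=cv2.imread("pics/s2.png")[90:290,150:390]; cv2.imwrite("pics/s2z.png",cv2.resize(a,None,fx=3,fy=3,interpolation=cv2.INTER_CUBIC))
```

```text
(no output)
```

View pics/s2z.png

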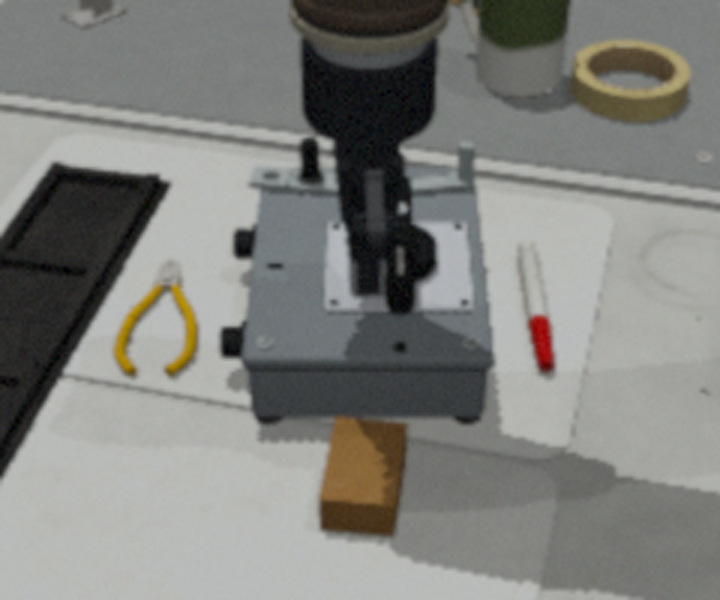

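Run:
```python
from h import *
p=np.load("qw.npy")[:3]
s=st(); c,sn=np.cos(p[2]),np.sin(p[2])
def bx(s):
    v=np.array(s["tool_pos"])-w(p,[-.02,.015,0])[0]; return round(c*v[0]+sn*v[1],4),round(-sn*v[0]+c*v[1],4)
print(bx(s))
t=np.array(s["tool_pos"])
print(ctrl.servo_line((t+[-.012*c,-.012*sn,0]).tolist(),vel=.03,guard=22)); s=st(); print(bx(s))
t=np.array(s["tool_pos"])
ctrl.servo_line((t+[.02*c,.02*sn,0]).tolist(),vel=.15); 
t=np.array(ctrl.observe()["tool_pos"]); t[2]=.2
ctrl.servo_line(t.tolist(),vel=.25)
X=hasp(p,.0,[(.062,.035,.2)])[0].tolist(); Q=quat(p[2]+np.pi/2)
j=ctrl.inverse_kinematics(X,Q); print(np.round(j,2)); ctrl.goto_joints(j)
s=st(); pc=snap("wrist","w2")
np.savez("w2.npz",he=pc["hand_eye"],K=pc["intrinsics"],pos=s["tool_pos"],rot=s["ee_rot"])
cv2.imwrite("pics/w2z.png",cv2.resize(pc["color"][:,:,::-1],None,fx=1.5,fy=1.5))
b=snap("side","s4")["color"][90:290,150:390,::-1]; cv2.imwrite("pics/s4z.png",cv2.resize(b,None,fx=3,fy=3,interpolation=cv2.INTER_CUBIC))
```

```text
t 9.28 pos [0.5763 0.1341 0.0836] F [3.9 1.2 2.4] gap 0.0
(np.float64(0.0208), np.float64(0.0558))
True
t 9.54 pos [0.5765 0.1339 0.0843] F [ 3.6  0.9 -0. ] gap -0.0
(np.float64(0.0209), np.float64(0.0556))
[-0.12  0.49 -0.03  1.56  0.02  1.09  0.1 ]
t 11.8 pos [0.6433 0.0397 0.1993] F [ 1.1 -0.2 -0.2] gap 0.0001
```

View pics/w2z.png

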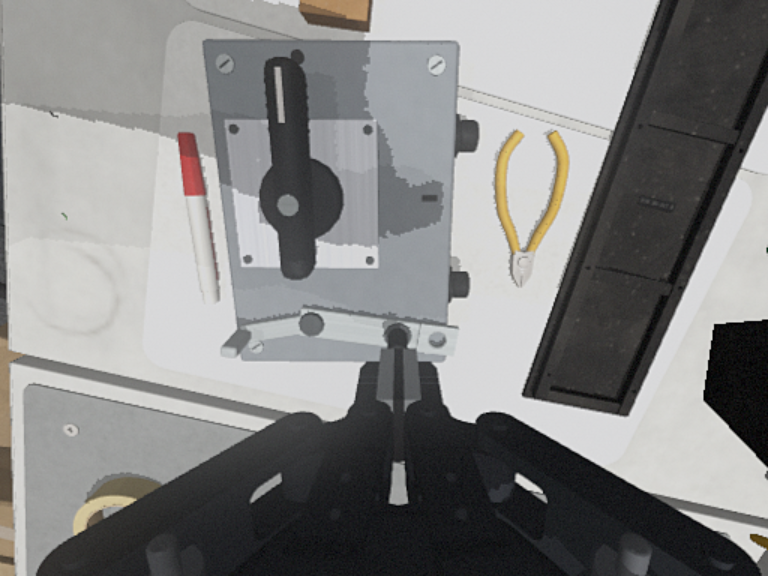

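View pics/s4z.png

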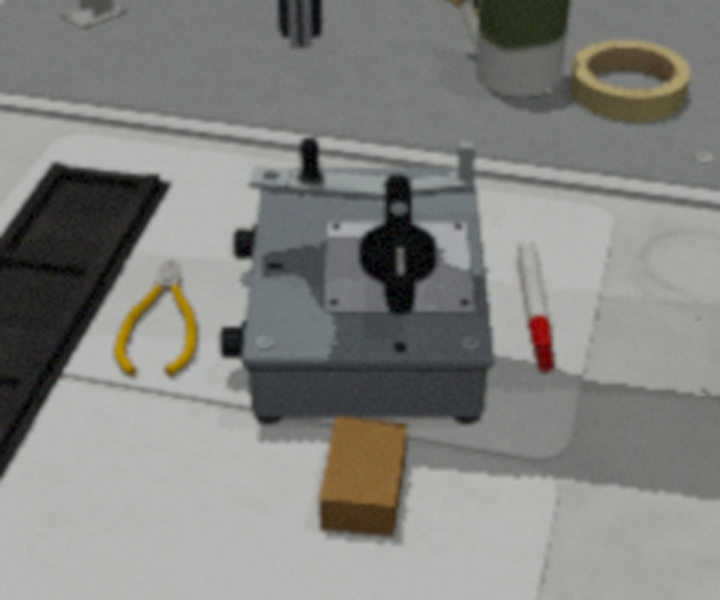

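```bash
cat > wf2.py <<'E'
from fit import *
from scipy.spatial.transform import Rotation as Ro
d=np.load("w2.npz");Rt=Ro.from_quat(d["rot"]).as_matrix()
def pw(X):
    X=np.atleast_2d(X); t=(X-d["pos"])@Rt; c=(t-d["he"][:3,3])@d["he"][:3,:3]; u=c@d["K"].T; return (u[:,:2]/u[:,2:])*1.5+.25
p=np.load("qw.npy")[:3]
for th in (1.45,1.5,1.571): print(th,np.round(pw(hand(p,th,[(.074,0,.107),(0,0,.109),(-.044,0,.107)]))).tolist())
for ph in (.05,.1,.13): print(ph,np.round(pw(hasp(p,ph,[(.062,0,.098),(0,0,.068),(.09,0,.067)]))).tolist())
print(np.round(pw(w(p,[[.078,.108,.06],[-.078,.108,.06],[-.02,.098,.06]]))).tolist())
E
python3 wf2.py
```

```text
1.45 [[294.0, 58.0], [287.0, 206.0], [285.0, 280.0]]
1.5 [[287.0, 57.0], [287.0, 206.0], [289.0, 280.0]]
1.571 [[276.0, 57.0], [287.0, 206.0], [294.0, 280.0]]
0.05 [[399.0, 346.0], [312.0, 324.0], [437.0, 329.0]]
0.1 [[398.0, 350.0], [312.0, 324.0], [437.0, 335.0]]
0.13 [[398.0, 353.0], [312.0, 324.0], [436.0, 338.0]]
[[459.0, 39.0], [199.0, 39.0], [297.0, 57.0]]
```

Run:
```python
from h import *
p=np.load("qw.npy")[:3]
def pose(ph,off=.019,z=.079,r=.062): return hasp(p,ph,[(r,off,z)])[0].tolist(), quat(p[2]-ph+np.pi/2)
c,sn=np.cos(p[2]),np.sin(p[2])
def bx(s):
    v=np.array(s["tool_pos"])-w(p,[-.02,-.073,0])[0]; return round(c*v[0]+sn*v[1],4),round(-sn*v[0]+c*v[1],4)
X,Q=pose(0,.035); print(ctrl.servo_line(X,Q,vel=.15,guard=8)); st()
for ph in (.13,.35,.57,.79,1.01,1.23,1.42,1.52,1.66):
    X,Q=pose(ph)
    g=ctrl.servo_line(X,Q,vel=.06,guard=10 if ph>1.45 else 15); s=st(); print(ph,g,bx(s))
    if g: break
if g and ph>1.5:
    t=np.array(s["tool_pos"])
    print(ctrl.servo_line((t+[-.012*c,-.012*sn,0]).tolist(),vel=.03,guard=15)); s=st(); print(bx(s))
b=snap("side","s5")["color"][70:270,150:390,::-1]; cv2.imwrite("pics/s5z.png",cv2.resize(b,None,fx=3,fy=3,interpolation=cv2.INTER_CUBIC))
```

```text
False
t 12.86 pos [0.6446 0.0395 0.08  ] F [ 0.6  0.4 -0.8] gap -0.0001
t 13.42 pos [0.6519 0.0164 0.0792] F [0.2 0.1 0.3] gap 0.0002
0.13 False (np.float64(0.064), np.float64(0.0108))
t 13.8 pos [0.6561 0.0034 0.0789] F [-0.9 -0.  -0.8] gap 0.0001
0.35 False (np.float64(0.0647), np.float64(-0.0029))
t 14.18 pos [ 0.6575 -0.0108  0.079 ] F [0.1 0.1 0.2] gap -0.0001
0.57 False (np.float64(0.0624), np.float64(-0.017))
t 14.57 pos [ 0.6558 -0.025   0.079 ] F [-0.2  0.9 -0.8] gap 0.0001
0.79 False (np.float64(0.0572), np.float64(-0.0302))
t 14.95 pos [ 0.651  -0.0383  0.079 ] F [ 0.5 -0.6  0.2] gap -0.0002
1.01 False (np.float64(0.0492), np.float64(-0.0419))
t 15.33 pos [ 0.6435 -0.0503  0.079 ] F [-0.6  0.2 -0.5] gap -0.0
1.23 False (np.float64(0.0389), np.float64(-0.0516))
t 15.69 pos [ 0.6349 -0.0592  0.079 ] F [0.2 0.6 0.3] gap -0.0001
1.42 False (np.float64(0.0283), np.float64(-0.058))
t 15.95 pos [ 0.6297 -0.0633  0.079 ] F [-0.6 -0.3 -0.2] gap -0.0002
1.52 False (np.float64(0.0223), np.float64(-0.0607))
t 16.18 pos [ 0.6251 -0.0667  0.0795] F [3.6 1.1 1.1] gap -0.0001
1.66 True (np.float64(0.017), np.float64(-0.0628))
True
t 16.42 pos [ 0.6251 -0.0665  0.08  ] F [3.6 0.9 0.9] gap 0.0003
(np.float64(0.017), np.float64(-0.0626))
```

View pics/s5z.png

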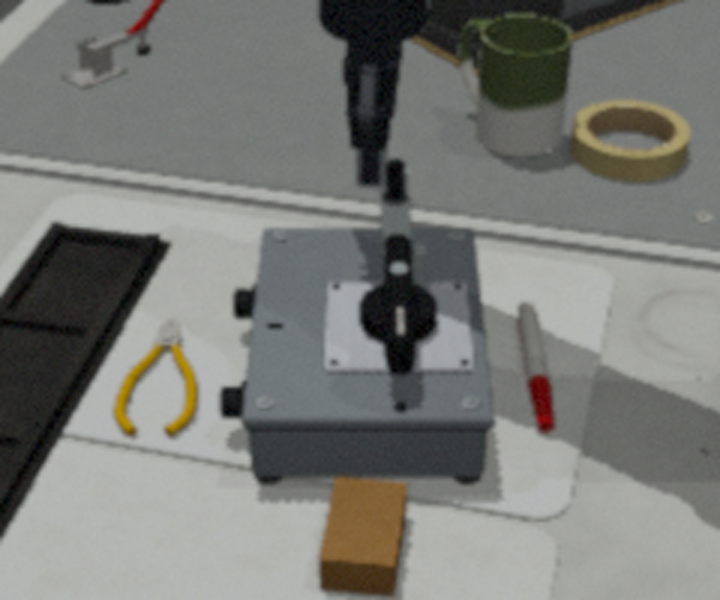

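```bash
python3 - <<'E'
from h import *
p=np.load("qw.npy")[:3]
c,sn=np.cos(p[2]),np.sin(p[2])
t=np.array(ctrl.observe()["tool_pos"])
t+= [.025*c,.025*sn,0]; ctrl.servo_line(t.tolist(),vel=.15); t[2]=.2; ctrl.servo_line(t.tolist(),vel=.25)
ctrl.move_ptp(w(p,[0,-.05,.28])[0].tolist(),quat(p[2]))
s=st(); pc=snap("wrist","w3")
np.savez("w2.npz",he=pc["hand_eye"],K=pc["intrinsics"],pos=s["tool_pos"],rot=s["ee_rot"])
cv2.imwrite("pics/w3z.png",cv2.resize(pc["color"][:,:,::-1],None,fx=1.5,fy=1.5))
b=snap("scene","s6")["color"][110:260,190:390,::-1]; cv2.imwrite("pics/s6z.png",cv2.resize(b,None,fx=3.5,fy=3.5,interpolation=cv2.INTER_CUBIC))
E
sed -i 's/(.05,.1,.13)/(1.5,1.571)/' wf2.py; python3 wf2.py
```

```text
t 17.98 pos [0.6056 0.0175 0.2793] F [ 0.3 -0.2 -0.8] gap -0.0004
1.45 [[224.0, 273.0], [317.0, 284.0], [373.0, 290.0]]
1.5 [[224.0, 277.0], [317.0, 284.0], [373.0, 288.0]]
1.571 [[225.0, 283.0], [317.0, 284.0], [373.0, 284.0]]
1.5 [[504.0, 276.0], [425.0, 271.0], [527.0, 264.0]]
1.571 [[504.0, 281.0], [425.0, 271.0], [527.0, 271.0]]
[[209.0, 154.0], [232.0, 327.0], [235.0, 268.0]]
```

View pics/w3z.png

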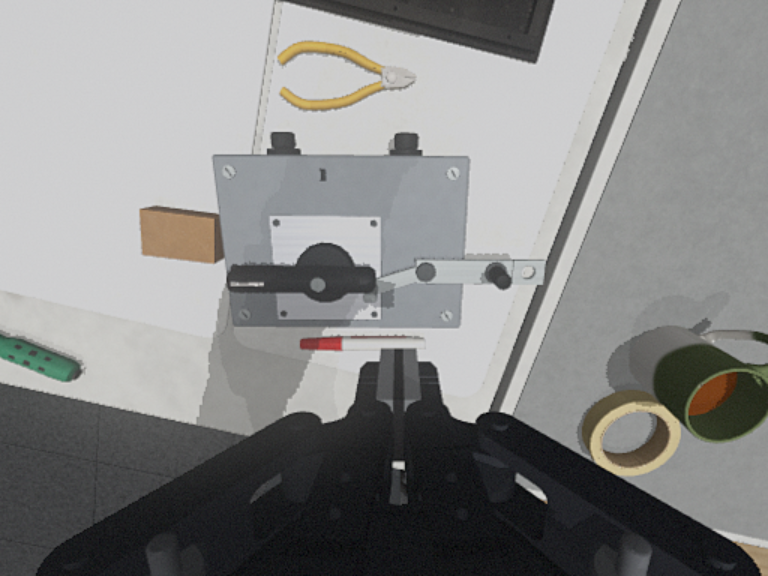

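View pics/s6z.png

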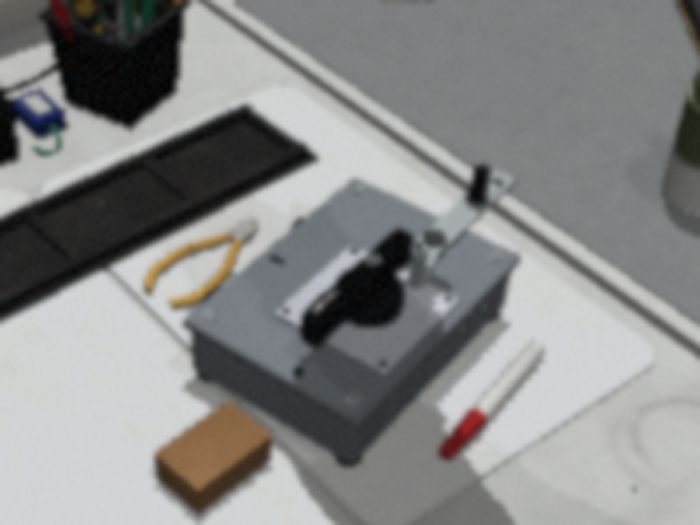

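Run:
```python
from h import *
ctrl.close_job(); st()
```

```text
the job is handed in; nothing more can be done
the job is handed in; nothing more can be done
```

The isolator handle is off and the lockout hasp is swung fully out, done in that order. I handed the job in at about 18 s on the robot's clock, with the arm clear above the box.

- **Handle:** I pushed it with closed fingers from about 0.12 rad anticlockwise to its stop. A second push, set to stop at 22 N, did not move it. The wrist pictures put it at about 1.55 to 1.57 rad, pointing at the dot.
- **Hasp:** I then pushed it by its stud clockwise to its stop. A second push, set to stop at 15 N, did not move it. The last wrist picture shows about 1.57 rad, with the padlock hole past the side of the lid and the lip beside the handle's short end.
- **Loose items:** the pen, sanding block and cutters look to be where they started in the pictures. I judged this by eye and did not measure it.
- **Disagreement:** the fixed cameras and the wrist camera placed the box up to 2 mm and 0.01 rad apart. They also differed by about 0.05 rad on the starting angles. I used the wrist camera's figures.

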